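Turn a machined cover over onto the deburring board

ROBOT

A 6-joint arm with a two-finger parallel gripper is mounted at the origin on the work surface. World frame = base frame: x ahead of the robot, y to its left, z up, the work surface at z = 0. Lengths are in mm, angles in rad, forces in N, time in s.
With the tool pointing down it reaches from about 275 to 750 mm from the base axis. Payload 10.2 kg.
Tool frame: the origin (TCP) lies midway between the tips of the shut fingers; the grasp point (between the pads) lies 19 mm behind it (ctrl.grip_depth is the distance from the TCP to the grasp point, in mm); y points along the fingers, x is the direction in which the jaws open and shut, and the axes are right-handed (so a half turn about y gives the same grasp; the last joint's range is limited). The gripper opens to 85 mm and grips with 20 to 120 N. Pads are 22 mm wide; open, the fingers measure 114 mm over their backs; the gripper's body (76 mm by 85 mm) begins 54 mm behind the grasp point. The pads swing forward as they close: fully open they stand 13 mm farther back than shut.
Start: joints at [-0.223, 0.313, 1.498, -0, 1.331, -0.223], TCP at [525.006, -0.013, 231.294] pointing down, gripper open.
Joint ranges: [-2.94, 2.94], [-0.97, 2.17], [0.19, 2.56], [-1.23, 4.37], [0.02, 3.11], [-2.88, 2.88]. Speed limits (rad/s): [2.39, 2.39, 3.01, 3.14, 3.14, 3.14].

INTERFACE

Orientations are given as a unit quaternion [w, x, y, z].
In Python, from rig import ctrl gives the robot as it stands. The module is installed in compiled form; this text tells all that it offers.
- The arm moves only by the tool drive_tool, never from a script. Its arguments are lists of equal length, an entry for each row: "gripper": the closure, from 0 (fully open) to 1 (shut); "offset": the shift along the tool's x, y, z in m, a list of three; "turn": the turn about the tool's y in degrees. In form: {"gripper": [gripper, ...], "offset": [[tx, ty, tz], ...], "turn": [turn, ...]}. A call has 1 to 20 rows; each row shifts and turns the commanded pose from where the row before left it, along the tool's axes as they then stand; what a row does not reach is not made up. A row lasts 1/12 s, in which the tool goes at most 41.7 mm and 7.16 degrees, less where a joint would pass 70% of its speed; a pose out of reach is approached as far as the arm can. A call is refused whole if a number of a shift passes 0.0417 or a number of a turn 7.16, either way. A call with a gripper value outside its range is refused whole. The fingers move at their own pace and stop on an object; "force" is the grip in N (left out, the last holds). Time passes only in rows, so rows that do not move let the fingers close. It gives the time, the measured TCP pose, the force and the opening at its end, in the units of the state.
- ctrl.sense(): the state, without advancing time (a new reading comes with each control period).
- ctrl.capture(name): name is "scene" or "side" or "wrist"; returns (picture, depth): 384x512x3 uint8, red, green, blue; 384x512 float32, mm along the optical axis (not along the pixel's ray), 0 where there is no reading.
- ctrl.camera_params(name): a dict with "fovy" (degrees; the focal length in pixels is half the picture's height over the tangent of half this angle, whatever the lens; pixels are square), "cx", "cy" (the principal point, pixels), "view" (4x4, takes a point from world to camera coordinates); the wrist camera has in their place "tool_from_camera" (4x4, takes a point from camera to tool coordinates, whose origin is the TCP and whose axes are the tool frame's). Camera axes: x right, y down, z forward; pixel columns grow to the right and rows downward; lengths in mm; the calibration is good to about 2 mm. A picture is of the moment at which its call begins: read the wrist's pose just before it. camera_params takes no time and is no camera call.
- ctrl.finish_job(): hands the job in, once; it reports no verdict.
Trained networks look in the newest picture that a camera, given by its name, has taken for a name from the list of things; names that differ only in an ending like _2 or _b are one class to them, and where a whole thing is asked for, a point or a joint stands for the part that bears it (a point fixed in the world has none). Each returns a list of dicts, best first, with "score" (0 to 1); they miss things now and then, are a little off and sometimes report something else, mostly with a low value. They report only what shows in the picture. A call takes as long as a camera call. They do not tell look-alikes from the thing itself.
- ctrl.boxes_of(camera, query): "centre" ([x, y, z] in mm, in the coordinates of the camera as it stood for that picture, good to about 4 mm: the middle of the surface that is visible of it).
- ctrl.regions_of(camera, query): "mask" (384x512 bool, what is visible of it).
- ctrl.pinpoint(camera, query): "centre" ([x, y, z] in mm, in the coordinates of the camera as it stood for that picture, good to about 4 mm: a listed point, or the origin of a listed thing).
The state is a dict: "time_s": time; "joints": joint angles; "dq": joint speeds; "tau": joint torques, N m; "eef_pos": TCP position; "ee_rot": TCP orientation; "force": force on the tool from outside, world axes, zero at the start; "wrist_torque": the same for the moment, N m; "grip_width": opening from 0.0 (shut) to 1.0 (fully open).
Only numpy, scipy, OpenCV 4.12 (cv2) and the standard library are available. Lean on these libraries where they do the work, as an engineer would, in place of code of your own. Each camera call takes 0.05 s, during which the arm holds its last target.

TASK

Turn the machined aluminium cover over so that its pocketed side faces up: push it up against the open edge of the deburring board (the one opposite the fence) and, with the fingers under its overhanging flange, tip it up on edge and over onto the mat without ever lifting it clear of bench and board. Then slide it back until its flange sits square against the wooden fence, and let go. Leave the tools and other parts where they lie.

Things in the scene. Friction and masses are not known exactly. Their poses are not given: they have to be found in the camera images.
- cover: Aluminium cover, about 0.45 kg: flange plate 116 (x) x 130 (y) x 8 mm with a frame 68 x 82 x 20 mm on one side round two pockets; the flange overhangs the frame by 24 mm all round. Starts frame down on the bench by the board's open edge, its x within 0.2 rad of the board's x, 20 mm free under the flange. Origin: centre of the frame's open face (the underside at the start); z points to the flange, at z 20 to 28 mm.
- cover_middle (a point): The middle of the cover's flange plate, 24 mm along the cover's z from its origin; 58 mm from the flange's edges along x, 65 mm along y; axes as the cover. It is 4 mm above the mat when the cover lies turned over.
- board: Deburring board fixed to the bench: plywood 160 (x) x 320 (y) mm, black rubber mat with its top 23 mm above the bench, wooden fence 20 mm thick along one long edge rising 16 mm above the mat. Origin: centre of its underside; x points from the open long edge to the fence (roughly to the robot's left), y along it. Open edge: plain upright wall at x = -80 mm; fence face at x = +60 mm.
- open_edge (a point): Middle of the upper corner of the board's open edge, where the mat begins, 23 mm above the bench. Axes as the board.
- fence (a point): Middle of the foot of the fence's inner face, where it meets the mat. Axes as the board.
- gauge_block: Bystander: loose steel setting block with holes, 76 x 50 x 25 mm, on the board's mat at its far (-y) end. Origin: centre of its underside.
- caliper: Bystander: digital caliper, 235 x 70 x 15 mm, lying on the bench behind the fence. Origin: under the middle of its beam, x along the beam.
- deburring_tool: Bystander: pen-like deburring tool with blue handle, 145 x 24 x 16 mm, lying on the bench beyond the cover. Origin: on the bench below its middle, x along it.
- square: Bystander: small engineer's square, stock 75 mm, blade 110 mm, 16 mm high, lying on the bench to the right of the cover. Origin: on the bench at the end of the stock, x along the blade.
- bin: Bystander: open yellow bin of bushes, 140 x 100 x 55 mm, out at one side. Origin: centre of its underside.
- bottle: Bystander: white bottle with red cap, 64 mm diameter, 170 mm high, out at the other side. Origin: centre of its underside.
Things that resemble listed ones, but are neither listed nor needed, are in the scene too. There is more than one size of the cover; the job needs the largest.

How it is judged (in metres and radians):
On the way, in this order (a step that is already met when the one before it is completed fails the run):
1. The cover is tipped up on edge (60 to 120 degrees) against the board (angle between cover's own z axis and vertical between 1.05 and 2.1 rad and contact force between cover and board above 0.2 N).
2. The cover lies turned over, flat on the board (angle between cover's own z axis and vertical above 3.02 rad and z of cover_middle in the frame of board below 0.033 m), for 0.2 s.
At the end, for the whole second after the job is handed in: The cover lies at rest pockets up, flat on the mat (within 7 degrees), square with the fence within 0.05 rad, the flange's far edge within 6 mm of the fence, wholly on the board (flange middle within 95 mm of the board's middle along it), and the fingers are off it (angle between cover's own z axis and vertical above 3.02 rad and x of cover_middle in the frame of board between -0.004 and 0.008 m and z of cover_middle in the frame of board between 0.023 and 0.031 m and y of cover_middle in the frame of board between -0.095 and 0.095 m and angle between the x axis of cover and the x axis of board, either way round below 0.05 rad and linear speed of cover below 0.02 m/s and contact force between cover and the fingers below 0.05 N); the robot touches nothing.
It fails at once if The cover is lifted clear: its flange middle rises more than 100 mm above the bench (height (world z) of cover_middle above 0.1 m).
It fails at once if A bystander is moved by more than 15 mm (distance of any of gauge_block, caliper, deburring_tool, square, bin, bottle from where it was at the start of the episode above 0.015 m).
It also fails if it takes over 58 s, if anything falls off the work surface, if the arm or the gripper's body presses on something with over 40 N, if the wrist force passes 120 N, or if a joint passes its speed limit or range.

## Working session

There is one attempt and no reset: what is moved stays moved. The work goes in short steps, Python scripts to look and compute and a tool call to move; the robot and the scene stay as the last step left them, time stands still between calls to the robot, and variables do not carry over. Pictures are saved under pics/ and viewed, and the job is handed in when it is done.

Besides the shell and the picture viewer there is one more tool, called after ">>>" by a JSON object that holds its "fn" and its "kwargs". drive_tool: Moves the arm, as the interface text tells. Its arguments: {"type":"object","properties":{"gripper":{"type":"array","items":{"type":"number"}},"offset":{"type":"array","items":{"type":"array","items":{"type":"number"}}},"turn":{"type":"array","items":{"type":"number"}},"force":{"type":"number"}},"required":["gripper","offset","turn"]}

```bash
mkdir -p pics
cat > h.py <<'E'
from rig import ctrl
import numpy as np, cv2
def w2c(n): return np.array(ctrl.camera_params(n)["view"])
def f_of(n): 
    p=ctrl.camera_params(n); return 192/np.tan(np.radians(p["fovy"])/2),p["cx"],p["cy"]
def c2w(n,p):
    V=w2c(n); return (np.linalg.inv(V)@np.append(p,1))[:3]
def pix(n,u,v,d):
    f,cx,cy=f_of(n); return c2w(n,[(u-cx)*d/f,(v-cy)*d/f,d])
def cloud(n,D):
    f,cx,cy=f_of(n); v,u=np.mgrid[0:384,0:512]
    P=np.stack([(u-cx)*D/f,(v-cy)*D/f,D,np.ones_like(D)],-1)
    return (P@np.linalg.inv(w2c(n)).T)[...,:3]
def proj(n,p):
    f,cx,cy=f_of(n); q=w2c(n)@np.append(p,1); return q[0]/q[2]*f+cx,q[1]/q[2]*f+cy
def save(n,img): cv2.imwrite("pics/"+n,img[...,::-1])
E
python3 - <<'E'
from h import *
s=ctrl.sense();print({k:np.round(v,3) for k,v in s.items()}, ctrl.grip_depth)
for n in ["scene","side"]:
    print(n,ctrl.camera_params(n))
    I,D=ctrl.capture(n); save(n+"0.png",I); np.save(n+"0.npy",D)
E
```

```text
{'time_s': np.float64(0.0), 'joints': array([-0.223,  0.313,  1.498, -0.   ,  1.331, -0.223]), 'dq': array([ 0.001,  0.001, -0.   , -0.   , -0.002,  0.   ]), 'tau': array([-1.0000e-03, -4.1226e+01, -2.5974e+01, -0.0000e+00,  4.0000e-03,
       -0.0000e+00]), 'eef_pos': array([5.24728e+02, 6.80000e-02, 2.30714e+02]), 'ee_rot': array([ 0.707, -0.707,  0.   ,  0.   ]), 'force': array([0.591, 0.49 , 0.603]), 'wrist_torque': array([-0.018, -0.007, -0.037]), 'grip_width': np.float64(1.003)} 18.700000000000003
scene {'fovy': 56.051207123532556, 'cx': 257.20328276488385, 'cy': 187.59116518736354, 'view': array([[-3.38518460e-01,  9.40729895e-01, -2.07970566e-02,
         1.88304022e+02],
       [ 6.70323989e-01,  2.25585031e-01, -7.06949180e-01,
        -3.61657952e+02],
       [-6.60356723e-01, -2.53256114e-01, -7.06958513e-01,
         1.56360364e+03],
       [ 0.00000000e+00,  0.00000000e+00,  0.00000000e+00,
         1.00000000e+00]])}
side {'fovy': 43.88723625004745, 'cx': 257.1770320755253, 'cy': 191.12989547508786, 'view': array([[-8.30622121e-01, -5.56550788e-01,  1.78356975e-02,
         4.53700442e+02],
       [-4.11298104e-01,  5.91618608e-01, -6.93412786e-01,
         2.89953056e+02],
       [ 3.75367502e-01, -5.83299788e-01, -7.20319787e-01,
         1.41561326e+03],
       [ 0.00000000e+00,  0.00000000e+00,  0.00000000e+00,
         1.00000000e+00]])}
```

View pics/scene0.png

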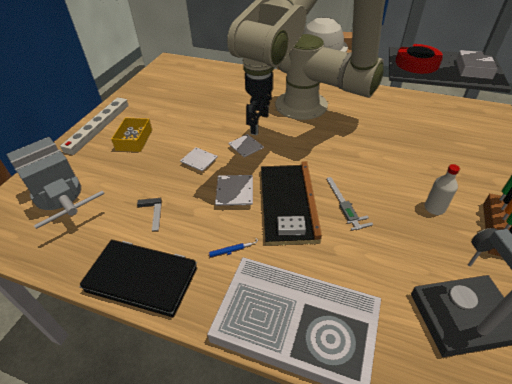

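View pics/side0.png

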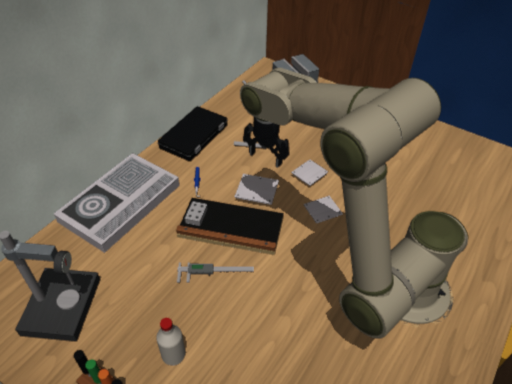

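The scene view shows three cover-like plates: (235,190) next to the board, (199,160) and (245,145). The one at (235,190) looks largest and lies by the board's open edge. The board is at (288,203), the gauge block at (291,226), the tool at (232,249) and the square at (153,210). I'll measure them.

Run:
```python
from h import *
n="scene"; I,D=ctrl.capture(n); P=cloud(n,D); np.save("P0.npy",P)
for q in ["cover","board","open_edge","fence","gauge_block","cover_middle","deburring_tool","square"]:
    for d in ctrl.pinpoint(n,q)[:4]:
        p=c2w(n,d["centre"]); print(q,round(d["score"],2),p.round(),np.round(proj(n,p)))
for d in ctrl.regions_of(n,"cover")[:5]:
    m=d["mask"]; Q=P[m]; Q=Q[np.isfinite(Q).all(1)&(D[m]>0)]
    z=np.median(Q[:,2]); Q=Q[abs(Q[:,2]-z)<6]
    r=cv2.minAreaRect(Q[:,:2].astype(np.float32)); print("cover reg",round(d["score"],2),m.sum(),z.round(1),r)
for d in ctrl.regions_of(n,"board")[:2]:
    m=d["mask"]; Q=P[m&(D>0)]; Q=Q[(Q[:,2]>10)&(Q[:,2]<33)]
    print("board",d["score"],cv2.minAreaRect(Q[:,:2].astype(np.float32)),np.percentile(Q[:,2],[5,50,95]))
save("crop.png",cv2.resize(I[120:270,160:340],None,fx=4,fy=4))
print(ctrl.sense()["time_s"])
```

```text
cover 0.93 [ 488. -245.    1.] [200. 163.]
cover 0.89 [597. -64.   1.] [235. 195.]
cover 0.66 [ 360. -112.   -2.] [247. 149.]
cover 0.34 [591. -64.  24.] [235. 189.]
board 0.89 [578. 111.   2.] [287. 203.]
open_edge 0.78 [606.  33.  23.] [262. 199.]
fence 0.75 [554. 163.  21.] [306. 198.]
gauge_block 0.88 [690. 152.  19.] [290. 229.]
gauge_block 0.22 [791.  16.  -1.] [235. 248.]
cover_middle 0.9 [594. -65.  22.] [234. 189.]
cover_middle 0.82 [ 360. -113.   19.] [246. 145.]
cover_middle 0.78 [ 490. -246.   23.] [199. 158.]
deburring_tool 0.53 [794.  22.  -1.] [236. 249.]
square 0.54 [ 700. -273.   -2.] [163. 202.]
cover reg 0.98 479 21.4 ((488.0619812011719, -247.53245544433594), (103.481689453125, 89.92460632324219), 78.94351196289062)
cover reg 0.9 396 21.0 ((360.94744873046875, -114.45086669921875), (103.51050567626953, 87.68350219726562), 56.58882522583008)
cover reg 0.81 1113 27.7 ((594.9905395507812, -64.50395965576172), (133.84739685058594, 115.32100677490234), 20.420490264892578)
cover reg 0.44 998 88.6 ((466.55975341796875, 542.2545166015625), (61.324310302734375, 27.062000274658203), 67.47715759277344)
board 0.81 ((577.6548461914062, 110.17355346679688), (325.2467346191406, 159.4593048095703), 21.99659538269043) [19.25746133 22.72458894 25.56717205]
0.65
```

View pics/crop.png

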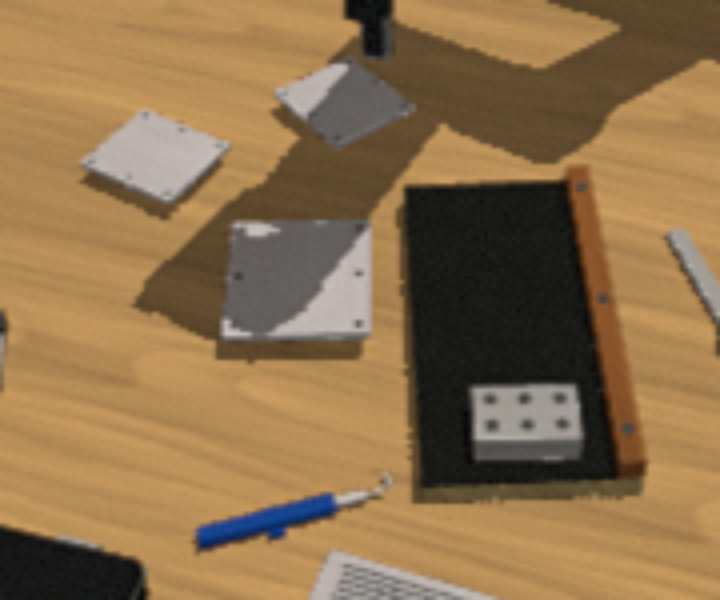

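Covers measured at (199,160) ≈103×90 and (245,145) ≈103×88 are the smaller size. The one at (235,190) measures 134×115 with its top at 28 mm, so it is the target. In the crop it lies frame down, about 30 mm off the open edge. The board's yaw is 22°, so I'll turn the tool to match.

>>> {"fn": "drive_tool", "kwargs": {"gripper": [0,0,0,0], "offset": [[0,0,0],[0,0,0],[0,0,0],[0,0,0]], "turn": [-5.5,-5.5,-5.5,-5.5]}}

```text
time_s: 0.98
eef_pos: [525.0, -0.0, 231.3]
ee_rot: [0.694, -0.694, -0.137, 0.137]
force: [-0.3, -0.3, 0.6]
grip_width: 1.0
```

```bash
cat >> h.py <<'E'
from scipy.spatial.transform import Rotation as R
BC=np.array([577.5,109.5]); BX=np.array([-.375,.927]); BY=np.array([-.927,-.375])
def tool():
    s=ctrl.sense(); q=s["ee_rot"]; M=R.from_quat([q[1],q[2],q[3],q[0]]).as_matrix(); return np.array(s["eef_pos"]),M,s
def st():
    p,M,s=tool(); d=p[:2]-BC
    print("t",round(s["time_s"],2),"tcp",p.round(1),"board",np.round([d@BX,d@BY],1),"yaw",np.degrees(np.arctan2(M[1,0],M[0,0])).round(2),"F",np.round(s["force"],1),"w",round(s["grip_width"],2))
def goto(bx,by,z):
    p,M,s=tool(); t=np.append(BC+bx*BX+by*BY,z); print("need tool offset mm",(M.T@(t-p)).round(1))
E
python3 - <<'E'
from h import *
st(); goto(-262,49,150); print(tool()[1].round(2))
P=np.load("P0.npy")
I,D=ctrl.capture("scene")
for d in ctrl.regions_of("scene","board")[:1]:
    m=d["mask"]; Q=P[m]; 
    for lo,hi in [(18,27),(33,45)]:
        q=Q[(Q[:,2]>lo)&(Q[:,2]<hi)]; e=(q[:,:2]-BC); print(lo,np.percentile(e@BX,[1,50,99]),np.percentile(e@BY,[1,50,99]),cv2.minAreaRect(q[:,:2].astype(np.float32)))
E
```

```text
t 0.98 tcp [525.   -0.  231.3] board [-81.8  89.7] yaw 22.27 F [-0.3 -0.3  0.6] w 1.0
need tool offset mm [  40.    81.3 -180.3]
[[ 0.93  0.   -0.38]
 [ 0.38  0.    0.93]
 [ 0.   -1.   -0.  ]]
18 [-77.37720853 -10.83032143  61.68820552] [-160.72738338   -3.37880632  155.42551656] ((577.6478271484375, 110.19097900390625), (325.2467346191406, 159.42178344726562), 21.99659538269043)
33 [61.15630928 70.85761684 81.08446363] [-160.78864443  -27.66008704  154.15149343] ((552.6141357421875, 176.3759765625), (318.9383544921875, 20.613407135009766), 21.730051040649414)
```

>>> {"fn": "drive_tool", "kwargs": {"gripper": [0,0,0,0,0,0,0,0,0,0,0,0,0,0,0], "offset": [[0.005,0.01,-0.0225],[0.005,0.01,-0.0225],[0.005,0.01,-0.0225],[0.005,0.01,-0.0225],[0.005,0.01,-0.0225],[0.005,0.01,-0.0225],[0.005,0.01,-0.0225],[0.005,0.01,-0.0225],[0,0.03,0],[0,0.03,0],[0,0.03,0],[0,0.02,0],[0,0.02,0],[0,0.01,0],[0,0,0]], "turn": [0,0,0,0,0,0,0,0,0,0,0,0,0,0,0]}}

```text
time_s: 2.33
eef_pos: [628.4, -151.5, 9.0]
ee_rot: [0.695, -0.693, -0.133, 0.135]
force: [0.3, -0.4, 0.6]
grip_width: 0.994
```

Run:
```python
from h import *
st()
a,_=ctrl.capture("scene"); b,_=ctrl.capture("side"); c,_=ctrl.capture("wrist")
a=cv2.resize(a[120:250,150:330],(540,390)); b=cv2.resize(b[120:240,170:350],(540,360))
save("s1.png",np.hstack([cv2.resize(a,(400,300)),cv2.resize(b,(400,300))])); save("w1.png",c)
```

```text
t 2.33 tcp [ 628.4 -151.5    9. ] board [-261.    50.7] yaw 21.88 F [ 0.3 -0.4  0.6] w 0.99
```

View pics/s1.png

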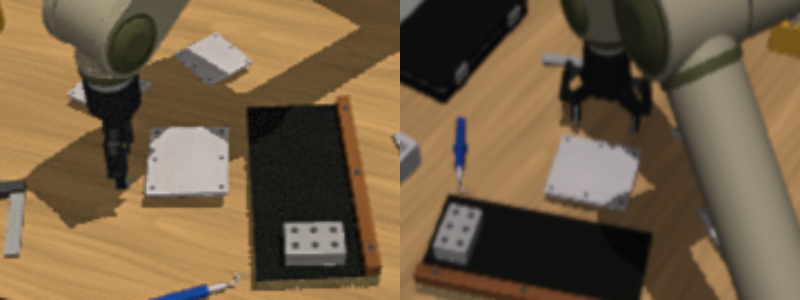

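View pics/w1.png

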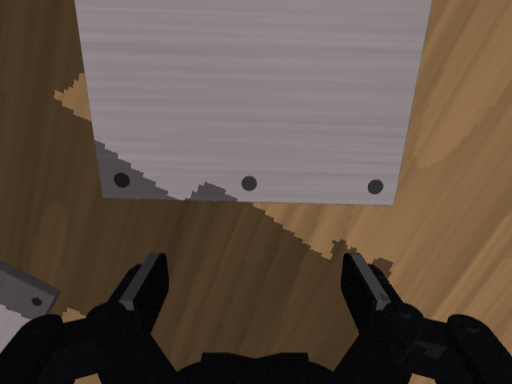

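The two views show the open fingers standing just right of the cover and centred on its right edge, roughly 25 mm off. Next I lower them a little and push to the board.

>>> {"fn": "drive_tool", "kwargs": {"gripper": [0,0,0,0,0,0,0,0,0,0,0,0,0,0], "offset": [[0,0.006,0],[0,0.006,0],[0,0,0.006],[0,0,0.006],[0,0,0.005],[0,0,0.005],[0,0,0.005],[0,0,0.005],[0,0,0.005],[0,0,0.005],[0,0,0.004],[0,0,0.002],[0,0,0],[0,0,0]], "turn": [0,0,0,0,0,0,0,0,0,0,0,0,0,0]}}

```text
time_s: 3.65
eef_pos: [611.3, -107.0, -0.9]
ee_rot: [0.694, -0.694, -0.135, 0.135]
force: [1.1, 0.2, -0.1]
grip_width: 0.998
```

```bash
cat >> h.py <<'E'
def look(k):
    st()
    a,D=ctrl.capture("scene"); b,_=ctrl.capture("side"); c,_=ctrl.capture("wrist")
    save("c%s.png"%k,np.vstack([np.hstack([cv2.resize(a[130:250,170:330],(400,300)),cv2.resize(b[120:240,170:330],(400,300))]),cv2.resize(c,(400,300)).repeat(1,axis=1) if 0 else np.hstack([cv2.resize(c,(400,300)),np.zeros((300,400,3),np.uint8)])]))
    return D
def coverfit():
    a,D=ctrl.capture("scene"); P=cloud("scene",D)
    for d in ctrl.regions_of("scene","cover")[:4]:
        m=d["mask"]; Q=P[m&(D>0)]; 
        if len(Q)<100: continue
        z=np.median(Q[:,2]); Q=Q[abs(Q[:,2]-z)<5]; e=Q[:,:2]-BC
        if abs(e@BX).mean()>300: continue
        r=cv2.minAreaRect(np.stack([e@BX,e@BY],1).astype(np.float32)); print("cover in board",round(d["score"],2),len(Q),z.round(1),np.round(r[0],1),np.round(r[1],1),round(r[2],1))
E
python3 - <<'E'
from h import *
look("2"); coverfit()
E
```

```text
t 3.65 tcp [ 611.3 -107.    -0.9] board [-213.4   49.9] yaw 22.0 F [ 1.1  0.2 -0.1] w 1.0
cover in board 0.8 1030 27.7 [-143.6   50.9] [114.7 135.1] 1.2
cover in board 0.73 364 21.2 [-126.   284.6] [ 91.6 102.9] 34.1
```

View pics/c2.png

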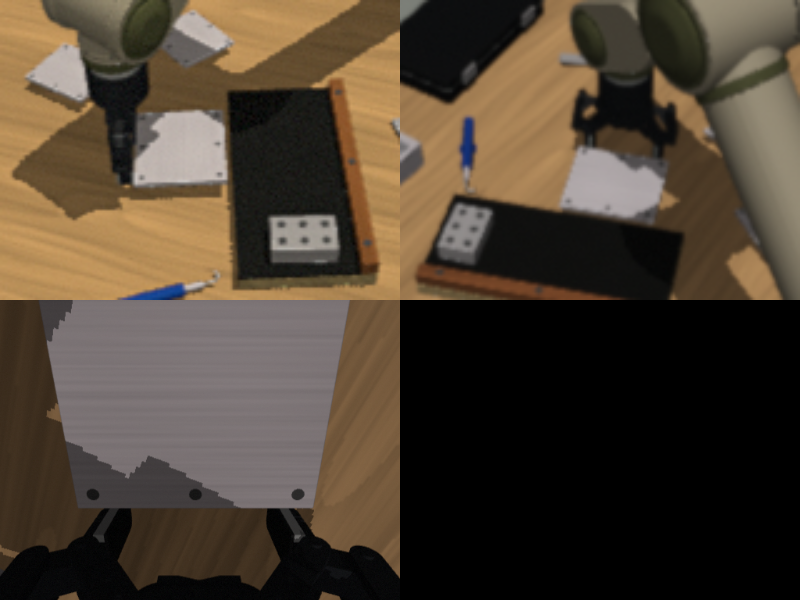

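>>> {"fn": "drive_tool", "kwargs": {"gripper": [0,0,0,0,0,0], "offset": [[0,0,0.002],[0,0,0.002],[0,0,0.002],[0,0,0.001],[0,0,0.001],[0,0,0]], "turn": [0,0,0,0,0,0]}}

```text
time_s: 4.4
eef_pos: [608.7, -100.6, -0.6]
ee_rot: [-0.694, 0.695, 0.135, -0.135]
force: [1.4, -4.9, -0.8]
grip_width: 0.999
```

Run:
```python
from h import *
st(); coverfit()
```

```text
t 4.4 tcp [ 6.087e+02 -1.006e+02 -6.000e-01] board [-206.4   49.9] yaw 21.99 F [ 1.4 -4.9 -0.8] w 1.0
cover in board 0.88 295 20.9 [-128.   280.3] [89.1 96. ] 37.4
cover in board 0.82 1032 27.8 [-136.3   50.1] [116.1 133.6] 0.2
```

Contact with the wall shows as about 5 N, with the cover square. I press a bit more and begin lifting by friction.

>>> {"fn": "drive_tool", "kwargs": {"gripper": [0,0,0,0,0,0,0], "offset": [[0,0,0.001],[0,0,0.001],[0,-0.002,0],[0,-0.002,0],[0,-0.002,0],[0,-0.002,0],[0,0,0]], "turn": [0,0,0,0,0,0,0]}}

```text
time_s: 5.08
eef_pos: [608.5, -100.1, 8.1]
ee_rot: [-0.693, 0.695, 0.135, -0.134]
force: [1.1, -11.5, -0.9]
grip_width: 0.999
```

Run:
```python
from h import *
D=look("3"); P=cloud("scene",D)
for d in ctrl.regions_of("scene","cover")[:3]:
    Q=P[d["mask"]&(D>0)]; e=(Q[:,:2]-BC)@BX; g=(Q[:,:2]-BC)@BY
    A=np.c_[e,g,np.ones(len(e))]; k=np.abs(Q[:,2]-np.median(Q[:,2]))<15; c=np.linalg.lstsq(A[k],Q[k,2],rcond=None)[0]
    print(e.mean().round(),c.round(3),"tilt deg",np.degrees(np.arctan(-c[0])).round(1))
```

```text
t 5.08 tcp [ 608.5 -100.1    8.1] board [-205.9   49.9] yaw 21.97 F [  1.1 -11.5  -0.9] w 1.0
-135.0 [-8.0000e-02  1.0000e-03  2.1231e+01] tilt deg 4.6
-120.0 [ 1.0000e-03 -4.0000e-03  2.2321e+01] tilt deg -0.0
-305.0 [-2.0000e-03  4.0000e-03  1.9844e+01] tilt deg 0.1
```

View pics/c3.png

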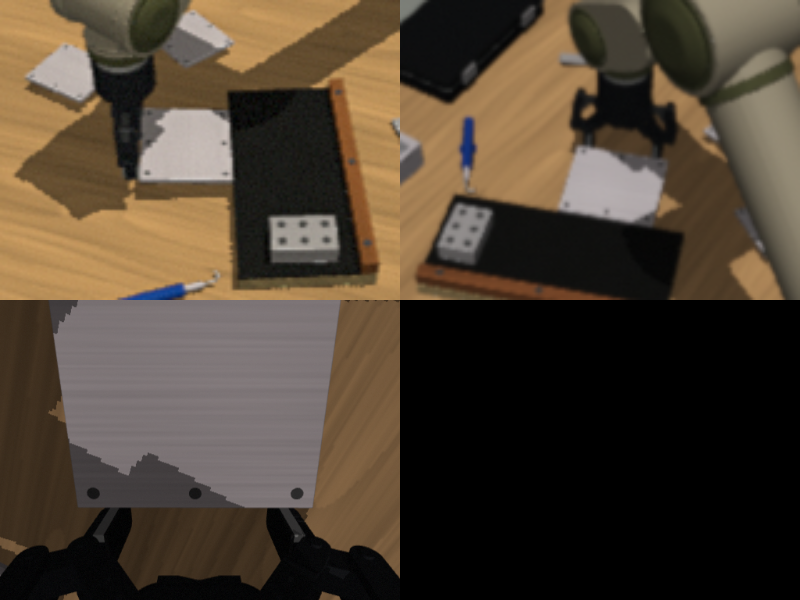

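The cover's right edge lifted with the fingers: plane-fit tilt 4.6°. I continue along the arc.

>>> {"fn": "drive_tool", "kwargs": {"gripper": [0,0,0,0,0,0,0], "offset": [[0,-0.0055,0.0004],[0,-0.0055,0.0007],[0,-0.005,0.0009],[0,-0.005,0.0011],[0,-0.005,0.0013],[0,-0.0047,0.0015],[0,0,0]], "turn": [0,0,0,0,0,0,0]}}

```text
time_s: 5.87
eef_pos: [606.4, -94.1, 39.5]
ee_rot: [-0.693, 0.695, 0.136, -0.134]
force: [0.5, -9.5, -0.3]
grip_width: 1.0
```

```bash
cat >> h.py <<'E'
def tilt(D):
    P=cloud("scene",D)
    for d in ctrl.regions_of("scene","cover")[:3]:
        Q=P[d["mask"]&(D>0)]; e=(Q[:,:2]-BC)@BX; g=(Q[:,:2]-BC)@BY
        if abs(g.mean())>110 or len(Q)<80: continue
        X=np.c_[e,g,Q[:,2]]; c0=np.median(X,0)
        for i in range(3):
            U,S,V=np.linalg.svd(X-X.mean(0),full_matrices=False); n=V[2]*np.sign(V[2][2]); r=(X-X.mean(0))@n; X=X[abs(r)<max(2,2*r.std())]
        print("mean",X.mean(0).round(1),"n",n.round(3),"tilt",np.degrees(np.arctan2(n[0],n[2])).round(1),"x",np.percentile(X[:,0],[1,99]).round(),"y",np.percentile(X[:,1],[1,99]).round(),"z",np.percentile(X[:,2],[1,99]).round())
E
python3 - <<'E'
from h import *
tilt(look("4"))
E
```

```text
t 5.87 tcp [606.4 -94.1  39.5] board [-199.5   49.6] yaw 22.0 F [ 0.5 -9.5 -0.3] w 1.0
mean [-132.1   46.9   48. ] n [0.351 0.002 0.937] tilt 20.5 x [-185.  -78.] y [-15. 114.] z [27. 69.]
```

View pics/c4.png

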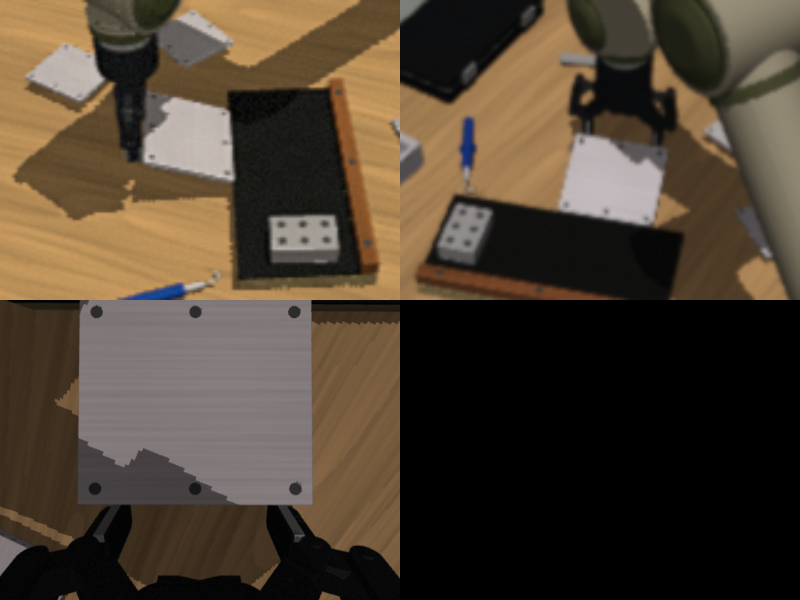

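>>> {"fn": "drive_tool", "kwargs": {"gripper": [0,0,0,0,0,0,0,0,0], "offset": [[0,-0.0047,0.0018],[0,-0.0047,0.0018],[0,-0.0045,0.0022],[0,-0.0045,0.0022],[0,-0.0042,0.0026],[0,-0.0042,0.0026],[0,-0.004,0.0029],[0,-0.004,0.0029],[0,0,0]], "turn": [0,0,0,0,0,0,0,0,0]}}

```text
time_s: 6.82
eef_pos: [599.1, -75.9, 74.4]
ee_rot: [-0.693, 0.695, 0.136, -0.134]
force: [-0.2, -7.1, 3.9]
grip_width: 1.001
```

Run:
```python
from h import *
tilt(look("5"))
```

```text
t 6.82 tcp [599.1 -75.9  74.4] board [-179.9   49.5] yaw 22.02 F [-0.2 -7.1  3.9] w 1.0
mean [-121.2   45.2   66. ] n [ 0.65  -0.002  0.76 ] tilt 40.5 x [-164.  -77.] y [-14. 112.] z [ 28. 102.]
```

View pics/c5.png

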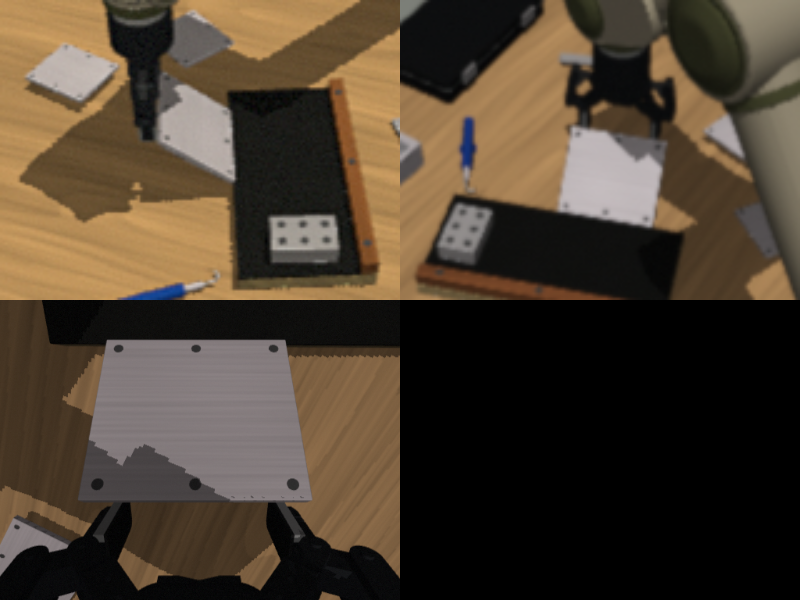

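>>> {"fn": "drive_tool", "kwargs": {"gripper": [0,0,0,0,0,0,0,0,0,0,0], "offset": [[0,-0.0038,0.0033],[0,-0.0037,0.0033],[0,-0.0034,0.0036],[0,-0.0034,0.0036],[0,-0.0031,0.0039],[0,-0.0031,0.004],[0,-0.0027,0.0042],[0,-0.0027,0.0042],[0,-0.0024,0.0045],[0,-0.0023,0.0045],[0,0,0]], "turn": [0,0,0,0,0,0,0,0,0,0,0]}}

```text
time_s: 7.93
eef_pos: [583.5, -37.7, 103.6]
ee_rot: [0.694, -0.694, -0.135, 0.135]
force: [0.8, -1.1, 1.2]
grip_width: 1.0
```

Run:
```python
from h import *
tilt(look("6"))
```

```text
t 7.93 tcp [583.5 -37.7 103.6] board [-138.7   49.7] yaw 22.05 F [ 0.8 -1.1  1.2] w 1.0
mean [-97.9  38.6  81.2] n [ 0.917 -0.011  0.398] tilt 66.5 x [-120.  -74.] y [-15. 108.] z [ 24. 132.]
```

View pics/c6.png

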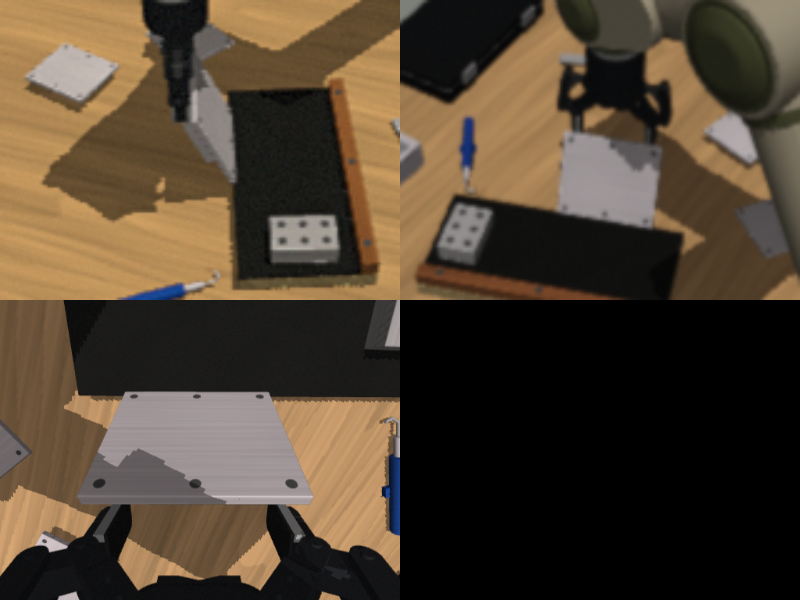

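The cover is at 66.5°, up on edge against the board. I continue to about 88°.

>>> {"fn": "drive_tool", "kwargs": {"gripper": [0,0,0,0,0,0,0,0,0,0], "offset": [[0,-0.0018,0.0045],[0,-0.0018,0.0045],[0,-0.0015,0.0047],[0,-0.0015,0.0047],[0,-0.001,0.0048],[0,-0.001,0.0048],[0,-0.0005,0.0045],[0,0,0.004],[0,0,0.002],[0,0,0]], "turn": [0,0,0,0,0,0,0,0,0,0]}}

```text
time_s: 8.97
eef_pos: [569.1, -2.6, 112.4]
ee_rot: [0.694, -0.694, -0.135, 0.135]
force: [-0.2, 0.2, 0.3]
grip_width: 1.004
```

Run:
```python
from h import *
tilt(look("7"))
```

```text
t 8.97 tcp [569.1  -2.6 112.4] board [-100.8   49.8] yaw 22.03 F [-0.2  0.2  0.3] w 1.0
mean [-86.7   6.3  86.2] n [0.999 0.03  0.03 ] tilt 88.3 x [-103.  -73.] y [-15.  82.] z [  2. 139.]
```

View pics/c7.png

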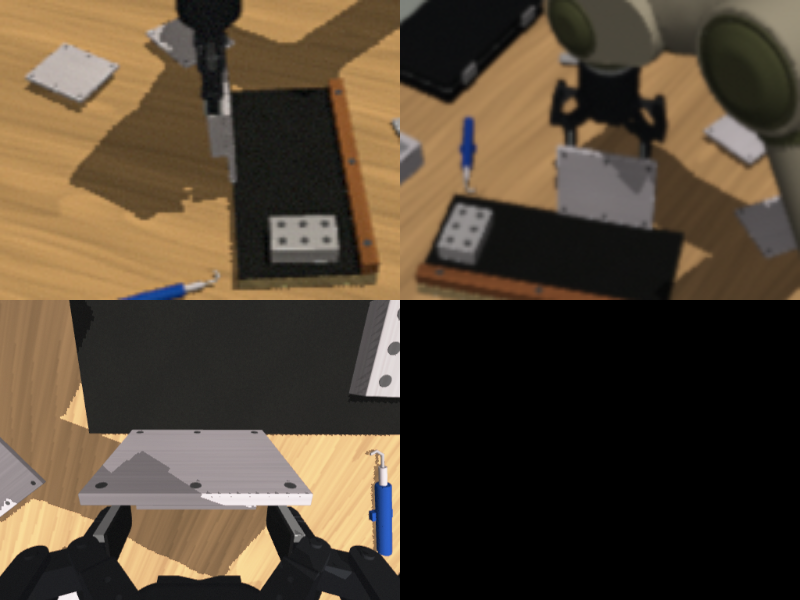

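>>> {"fn": "drive_tool", "kwargs": {"gripper": [0,0,0,0,0,0,0,0,0], "offset": [[0,0,0.003],[0,0,0.003],[0,0,0.003],[0,0,0.003],[0,0,0.003],[0,0,0.003],[0,0,0.003],[0,0,0],[0,0,0]], "turn": [0,0,0,0,0,0,0,0,0]}}

```text
time_s: 9.92
eef_pos: [561.5, 16.5, 112.5]
ee_rot: [0.694, -0.694, -0.135, 0.135]
force: [0.4, -1.1, 0.2]
grip_width: 0.998
```

Run:
```python
from h import *
tilt(look("8"))
```

```text
t 9.92 tcp [561.5  16.5 112.5] board [-80.2  49.7] yaw 22.02 F [ 0.4 -1.1  0.2] w 1.0
mean [-68.9  19.8  97.1] n [-0.935 -0.098  0.34 ] tilt -70.0 x [-95. -51.] y [-16.  99.] z [ 41. 140.]
```

View pics/c8.png

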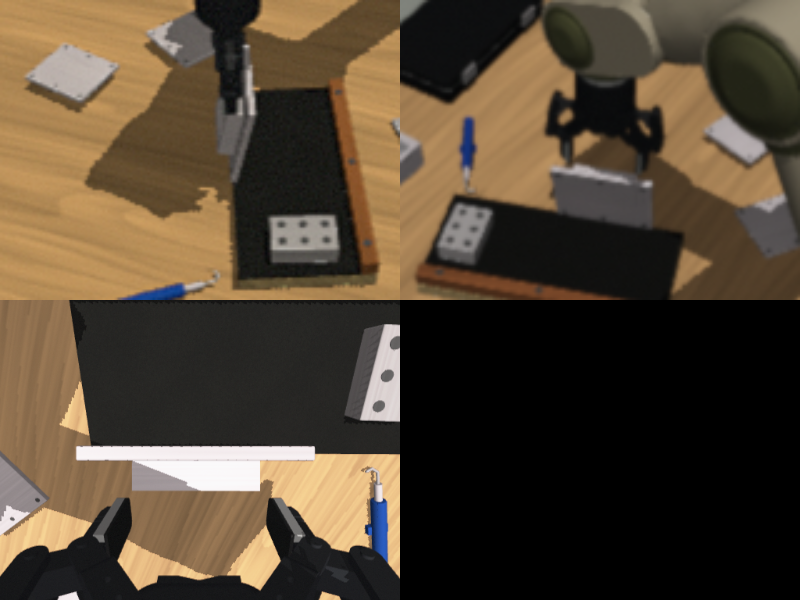

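>>> {"fn": "drive_tool", "kwargs": {"gripper": [0,0,0,0,0,0], "offset": [[0,0,0],[0,0,0],[0,0,0],[0,0,0],[0,0,0],[0,0,0]], "turn": [0,0,0,0,0,0]}}

```text
time_s: 10.62
eef_pos: [561.5, 16.4, 112.5]
ee_rot: [0.694, -0.694, -0.135, 0.135]
force: [0.1, -0.1, 0.4]
grip_width: 1.003
```

Run:
```python
from h import *
tilt(look("9")); coverfit()
```

```text
t 10.62 tcp [561.5  16.4 112.5] board [-80.3  49.7] yaw 22.0 F [ 0.1 -0.1  0.4] w 1.0
cover in board 0.85 475 21.3 [-295.5  218. ] [ 91.7 102.9] 56.0
cover in board 0.81 349 21.1 [-130.8  283.9] [ 84.1 105.6] 34.4
cover in board 0.79 669 32.1 [-6.6 49.8] [133.4 115.2] 89.7
cover in board 0.26 1803 23.0 [-3.6 -1.4] [159.5 325. ] 1.6
```

View pics/c9.png

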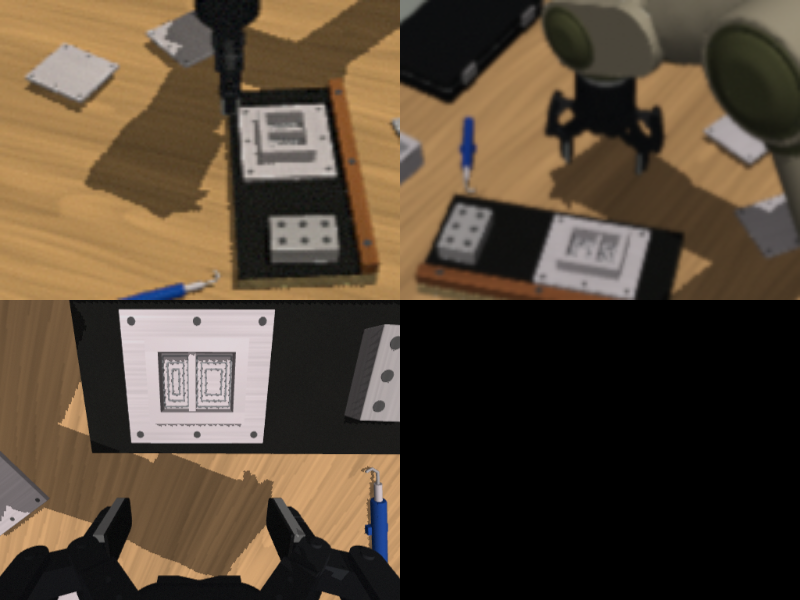

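The cover fell over cleanly: pockets up on the mat, centre at (−6.6, 49.8) in my board frame, square, and about 8 mm short of the fence. Next I part-close the fingers, lower them beside the frame's right wall, and push on it.

>>> {"fn": "drive_tool", "kwargs": {"gripper": [0.45,0.45,0.45,0.45,0.45,0.45,0.45,0.45,0.45,0.45,0.45,0.45,0.45,0.45,0.45], "offset": [[0,0.01,0],[0,0.01,0],[0,0.01,0],[0,0.01,0],[0,0.01,0],[0,0.01,0],[0,0.01,0],[0,0.005,0],[0,0,0.004],[0,0,0.004],[0,0,0.004],[0,0,0.004],[0,0,0.004],[0,0,0.004],[0,0,0]], "turn": [0,0,0,0,0,0,0,0,0,0,0,0,0,0,0]}}

```text
time_s: 12.17
eef_pos: [552.3, 39.4, 37.7]
ee_rot: [0.694, -0.694, -0.135, 0.135]
force: [0.7, -0.3, 0.3]
grip_width: 0.551
```

Run:
```python
from h import *
look("10"); coverfit()
```

```text
t 12.17 tcp [552.3  39.4  37.7] board [-55.5  49.7] yaw 22.04 F [ 0.7 -0.3  0.3] w 0.55
cover in board 0.94 360 21.0 [-128.3  284.1] [ 86.2 104.6] 34.4
cover in board 0.62 532 32.3 [-7.1 50.1] [115.9 132.8] 0.5
cover in board 0.62 456 21.2 [-296.5  218.5] [ 92.1 104.9] 55.1
```

View pics/c10.png

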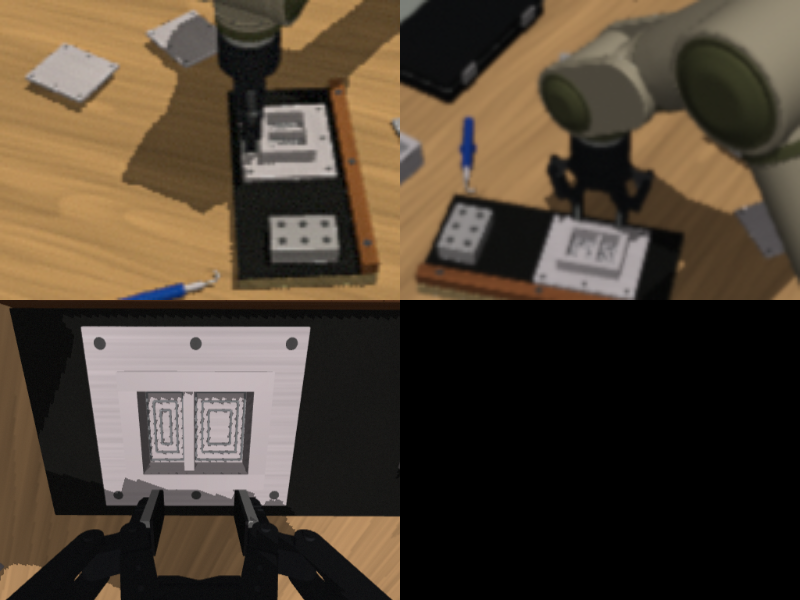

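>>> {"fn": "drive_tool", "kwargs": {"gripper": [0.45,0.45,0.45,0.45,0.45,0.45], "offset": [[0,0,0.002],[0,0,0.002],[0,0,0.002],[0,0,0.002],[0,0,0.002],[0,0,0]], "turn": [0,0,0,0,0,0]}}

```text
time_s: 12.92
eef_pos: [548.6, 48.2, 37.5]
ee_rot: [0.694, -0.694, -0.135, 0.135]
force: [-0.4, 0.4, -0.1]
grip_width: 0.551
```

>>> {"fn": "drive_tool", "kwargs": {"gripper": [0.45,0.45,0.45], "offset": [[0,0,0.001],[0,0,0.001],[0,0,0]], "turn": [0,0,0]}}

```text
time_s: 13.17
eef_pos: [548.0, 49.8, 37.5]
ee_rot: [0.694, -0.694, -0.135, 0.135]
force: [0.9, 0.3, -1.7]
grip_width: 0.552
```

Run:
```python
from h import *
st(); coverfit()
```

```text
t 13.17 tcp [548.   49.8  37.5] board [-44.3  49.7] yaw 22.0 F [ 0.9  0.3 -1.7] w 0.55
cover in board 0.81 473 21.3 [-297.   217.4] [ 92.6 102.8] 55.5
cover in board 0.66 565 32.1 [ 2. 50.] [115.8 133.4] 0.0
cover in board 0.64 423 21.2 [-128.6  283.7] [ 91.6 105.3] 35.7
```

>>> {"fn": "drive_tool", "kwargs": {"gripper": [0.45,0.45,0.45], "offset": [[0,0,0.001],[0,0,0.0005],[0,0,0]], "turn": [0,0,0]}}

```text
time_s: 13.52
eef_pos: [547.5, 51.2, 37.5]
ee_rot: [-0.694, 0.694, 0.135, -0.135]
force: [-0.3, -1.1, -1.4]
grip_width: 0.549
```

>>> {"fn": "drive_tool", "kwargs": {"gripper": [0.45,0.45,0.45], "offset": [[0,0,0.001],[0,0,0.0005],[0,0,0]], "turn": [0,0,0]}}

```text
time_s: 13.77
eef_pos: [547.2, 51.6, 37.6]
ee_rot: [-0.694, 0.695, 0.135, -0.135]
force: [1.5, -8.3, -1.0]
grip_width: 0.55
```

The force has risen to about 8 N, so the flange is seated on the fence. I back off and go up.

>>> {"fn": "drive_tool", "kwargs": {"gripper": [0.45,0.45,0.45,0.45,0.45,0.45,0.45,0.45,0.45], "offset": [[0,0,-0.002],[0,0,-0.004],[0,0,-0.006],[0,-0.02,-0.005],[0,-0.03,0],[0,-0.03,0],[0,-0.03,0],[0,-0.02,0],[0,0,0]], "turn": [0,0,0,0,0,0,0,0,0]}}

```text
time_s: 14.52
eef_pos: [555.1, 36.4, 172.0]
ee_rot: [-0.693, 0.695, 0.138, -0.132]
force: [0.6, 0.1, 0.4]
grip_width: 0.547
```

Run:
```python
from h import *
look("11"); coverfit()
P0=np.load("P0.npy"); 
for q in ["gauge_block","deburring_tool","square","caliper"]:
    for d in ctrl.pinpoint("scene",q)[:1]: print(q,c2w("scene",d["centre"]).round())
```

```text
t 14.52 tcp [555.1  36.4 172. ] board [-59.4  48.1] yaw 22.0 F [0.6 0.1 0.4] w 0.55
cover in board 0.86 670 31.8 [ 3.9 50.3] [135.3 117. ] 87.8
cover in board 0.64 417 21.2 [-126.6  283. ] [ 89.9 105.2] 34.8
cover in board 0.59 430 21.5 [-295.8  217.5] [ 91.7 102.2] 54.4
cover in board 0.36 1834 23.1 [0.4 0.2] [325.2 158.7] 90.0
gauge_block [691. 156.  19.]
deburring_tool [793.  17.  -1.]
square [ 700. -274.   -3.]
caliper [517. 275.  -0.]
```

View pics/c11.png

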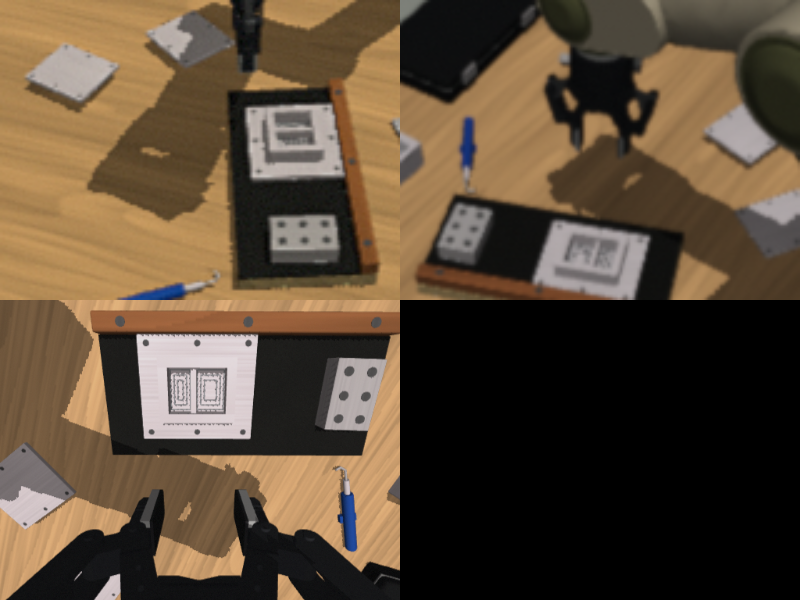

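The cover lies pockets up against the fence and the fingers are clear. One rectangle fit gave a 2.2° skew, so I'll check that more precisely with the wrist camera.

Run:
```python
from h import *
for k in range(2): coverfit()
p,M,s=tool(); cp=ctrl.camera_params("wrist"); I,D=ctrl.capture("wrist")
f=192/np.tan(np.radians(cp["fovy"])/2); v,u=np.mgrid[0:384,0:512]
C=np.stack([(u-cp["cx"])*D/f,(v-cp["cy"])*D/f,D,np.ones_like(D)],-1)
T=(C@np.array(cp["tool_from_camera"]).T)[...,:3]; W=T@M.T+p
d=W[...,:2]-BC; ex=d@BX; ey=d@BY; z=W[...,2]
print("flange z",np.median(z[(abs(ey-50)<60)&(ex<-40)&(ex>-50)]))
g=I.min(-1)
bright=(g>110)&(I.max(-1)-g<40)&(ex>-75)&(ex<75)&(abs(ey-50)<85)
xs=[];ys=[];xf=[];xr=[]
for c in range(512):
    col=np.where(bright[:,c])[0]
    if len(col)<60: continue
    a,b=col.min(),col.max()
    xs.append((ex[a,c],ey[a,c])); xr.append((ex[b,c],ey[b,c]))
    
for n,a in (("fence-side edge",xs),("open-side edge",xr)):
    a=np.array(a); k=(abs(a[:,1]-50)<55); a=a[k]
    m=np.median(a[:,0]); a=a[abs(a[:,0]-m)<5]; q=np.polyfit(a[:,1],a[:,0],1); print(n,len(a),q,m)
# fence foot/top brown mask edge, board open edge
br=(I[...,0].astype(int)-I[...,2]>40)&(z>30)&(z<48)
a=[]
for c in range(150,480):
    col=np.where(br[:,c])[0]
    if len(col)>5: a.append((ex[col.max(),c],ey[col.max(),c]))
a=np.array(a); m=np.median(a[:,0]); a=a[abs(a[:,0]-m)<5]; print("fence inner top edge",len(a),np.polyfit(a[:,1],a[:,0],1),m)
save("w12.png",I)
```

```text
cover in board 0.94 417 21.0 [-127.3  285.1] [ 91.3 102. ] 34.3
cover in board 0.74 650 32.0 [ 4.9 49. ] [134.8 114.4] 87.1
cover in board 0.73 475 21.2 [-295.4  217.2] [ 92.  102.3] 56.3
cover in board 0.94 417 21.2 [-127.1  284.6] [ 91.5 108.4] 34.6
cover in board 0.71 675 31.9 [ 3.8 51.2] [134.5 115.6] 89.8
cover in board 0.62 445 21.5 [-296.4  216.3] [ 88.  102.8] 54.5
cover in board 0.41 197 12.5 [-168.9 -171.9] [141.6  17.4] 13.7
flange z 238.99008789435
fence-side edge 133 [4.37770750e-03 5.92160766e+01] 59.30200570876309
open-side edge 114 [ 4.34533695e-02 -5.80255896e+01] -54.57942935449859
fence inner top edge 329 [4.50937027e-03 6.10689909e+01] 61.239578726197685
```

View pics/w12.png

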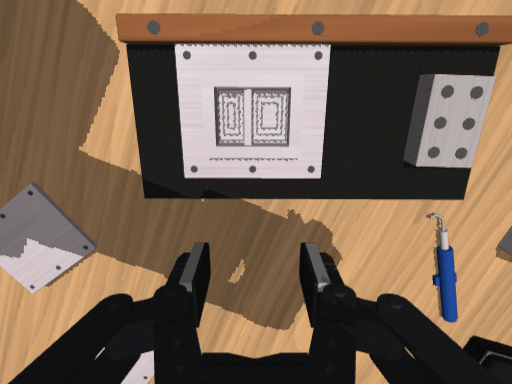

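In the wrist picture the flange's upper edge (row 44, columns 177–330) runs parallel to the fence. The fitted slopes agree, 0.0044 against 0.0045, and its lower edge (row 179) is level with the board's open edge (row 199). I hand in.

Run:
```python
from h import *
ctrl.finish_job(); st()
```

```text
the job is handed in; nothing more can be done
the job is handed in; nothing more can be done
```

The largest cover is turned over: it lies pockets up on the mat with its flange against the fence, and the fingers are off it. I handed the job in at about 15 s of the 58 s; no verdict is reported.

**How it went:** I pushed the cover square against the board's open edge. The tool can only turn about its vertical axis, so the fingers could not get under the flange as you asked. Instead I raised its outer edge by pressing the finger sides against it and lifting along an arc (20°, 40°, 66°, 88°). It then tipped over and dropped the last part freely onto the mat. Finally I pushed on the frame's side wall until the fence pushed back with about 8 N, and backed the arm off.

**Last checks:**
- **Against the fence:** the fence-side flange edge is parallel to the fence (slopes 0.0044 and 0.0045). It measured about 2 mm from the fence face.
- **Position:** the flange middle is about 4 mm along the board's x and 50 mm along its y.
- **Bystanders:** the gauge block, deburring tool and square were found within about 5 mm of where they started, which is within detection error. The caliper has no starting measurement to compare with, and I did not re-measure the bin and bottle.

**Checks that disagreed:** the scene camera's rectangle fits of the cover's angle scattered between 0.2° and 2.9° off square. A fit of the flange's open-side edge gave a slope of 0.043, which I took for bad edge points because that edge looks level in the wrist picture. One wrist-camera height reading (239 mm for the flange) was plainly wrong, and I did not use it.

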